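# Turn a loose-lidded enclosure over onto the checking stand

### The job

A small white enclosure with a loose green lid lies lid up on a sloping grey stand. Pinch its lid shut, turn it over and lay it lid down on the empty yellow stand, straight down the slope with its lower end against the ledge, so that its underside can be checked. The lid must stay closed all the while; leave the box with the black lid where it is, and let go at the end.

Things in the scene. Friction and masses are not known exactly. Their poses are not given: they have to be found in the camera images.
- box: White enclosure 130 x 90 mm, 40 mm thick with its lid, about 0.3 kg, on a grey stand like the yellow one. Origin: centre of the closed box. z: out through the lid; x: along the 130 mm, at first down the slope, to the robot's left, 45 deg below level. Its upper half juts out free: pinch lid and underside together there, fingers pointing down along the slope. Black gland sticks out 10 mm on its +y side.
- lid: Loose green lid of that box, 139 x 99 mm: 4 mm plate with a 10 mm deep skirt round the outside of the box's rim, 1.5 mm play on each side; 0.08 kg. Only its weight keeps it on. Origin: centre of the plate's underside, 16 mm from the box's origin along the box's z when shut; axes parallel to the box's.
- check_seat (a point): On the empty yellow stand: where the closed box's centre lies once seated lid down. Fixed plate 80 mm wide, sloping 45 deg down along the point's +x (level, to the robot's left); y level along the ledge, z up. Slope surface 20 mm under the point (square to it); ledge, 18 mm high, 68.5 mm down-slope; the plate ends 65 mm above the ledge, with free room for a finger under the box beyond.
- black_box: Bystander: the same white enclosure with a black lid fixed on, 139 x 99 x 40 mm, lying on the other grey stand; origin and axes as for the green-lidded box. To be left alone.
Not all that is in view belongs to the job. Of the things that look like the part that bears check_seat, take the one that is farthest to the robot's left at the start. Several things have the shape of the lid; the one meant has the colours described above.

How it is judged:
By the outcome, as a careful person would: the job done as asked, in the order asked, and still so for the second after the job is handed in, with the robot touching nothing.
It also fails if it takes over 38 s, if anything falls off the work surface, if the arm or the gripper's body presses on something with over 40 N, if the wrist force passes 120 N, or if a joint passes its speed limit or range.

### The arm

A 6-joint arm with a two-finger parallel gripper is mounted at the origin on the work surface. World frame = base frame: x ahead of the robot, y to its left, z up, the work surface at z = 0. Lengths are in m, angles in rad, forces in N, time in s.
With the tool pointing down it reaches from about 0.25 to 0.775 m from the base axis. Payload 4 kg.
Tool frame: the origin (TCP) lies at the very end of the fingers, on their centre line; the grasp point (between the pads) lies hold_point_z behind it (hold_point_z is the distance from the TCP to the grasp point, in m); z points along the fingers, y is the direction in which the jaws open and shut (so a half turn about z gives the same grasp; the last joint's range is limited). The gripper opens to 94 mm and grips with 3 to 60 N. Pads are 16 mm wide; open, the fingers measure 119 mm over their backs; the gripper's body (75 mm by 177 mm) begins 78 mm behind the grasp point.
Start: joints at [-0.103, 0.087, 1.371, -0, 1.684, -0.103], TCP at [0.55, -0, 0.206] pointing down, gripper open.
Joint ranges: [-3.1, 3.1], [-0.76, 2.03], [0.27, 2.55], [-1.08, 4.22], [0.17, 2.65], [-2.57, 2.57]. Speed limits (rad/s): [2.79, 2.79, 3.14, 3.14, 3.14, 3.14].

### API

Orientations are given as [roll, pitch, yaw] about the fixed x, y, z axes, in that order (R = Rz(yaw) Ry(pitch) Rx(roll)).
In Python, from bench import * gives the robot as it stands.
- The arm moves only by the tool step_arm, never from a script. Its argument "increments" is text: rows parted by semicolons, each of 6 numbers parted by spaces: the shift along the tool's x, y, z in cm, then the turn, a rotation vector about the tool's x, y, z in rad. A call has 1 to 5 rows; each row shifts and turns the commanded pose from where the row before left it, along the tool's axes as they then stand; what a row does not reach is not made up. A row lasts 1/10 s, in which the tool goes at most 50 mm and 8.59 degrees, less where a joint would pass 70% of its speed; a pose out of reach is approached as far as the arm can. A call is refused whole if a number of a shift passes 5 or a number of a turn 0.15, either way. A call with a gripper value outside its range is refused whole. "claw" is the gripper's target within -1 to 1 (shut at 1, half-way at 0, fully open at -1), set as the call begins (left out, the last holds). The fingers move at their own pace and stop on an object; the grip force is fixed at half the most. Time passes only in rows, so rows that do not move let the fingers close. It gives the time, the measured TCP pose, the force and the opening at its end, in the units of the state.
- get_obs(): the state, without advancing time (a new reading comes with each control period).
- snapshot(name): name is "scene" or "side" or "wrist"; returns the picture (400x640x3 uint8, red, green, blue); there is no depth.
- calibration(name): a dict with "camera_matrix" (3x3 intrinsics, pixels), "eye" and "orientation" of the camera in the world; the wrist camera has in their place "tool_from_camera" (4x4, takes a point from camera to tool coordinates, whose origin is the TCP and whose axes are the flange's). Camera axes: x right, y up, looking along -z (the intrinsics and any distortion apply to the point x, -y, -z); pixel columns grow to the right and rows downward; lengths in m; the calibration is good to about 2 mm. A picture is of the moment at which its call begins: read the wrist's pose just before it. calibration takes no time and is no camera call.
- close_job(): hands the job in, once; it reports no verdict.
The state is a dict: "time": time; "joint_positions": joint angles; "qvel": joint speeds; "joint_torque": joint torques, N m; "tool_pos": TCP position; "ee_rot": TCP orientation; "wrist_force": force on the tool from outside, world axes, zero at the start; "wrist_torque": the same for the moment, N m; "width": finger opening in m.
Only numpy, scipy, OpenCV 4.12 (cv2) and the standard library are available. Lean on these libraries where they do the work, as an engineer would, in place of code of your own. Each camera call takes 0.05 s, during which the arm holds its last target. There are 200 camera calls.

## Working session

There is one attempt and no reset: what is moved stays moved. The work goes in short steps, Python scripts to look and compute and a tool call to move; the robot and the scene stay as the last step left them, time stands still between calls to the robot, and variables do not carry over. Pictures are saved under pics/ and viewed, about 8 in all and at most 12, crops included, and the job is handed in when it is done.

Besides the shell and the picture viewer there is one more tool, called after ">>>" as name(argument=value, ...), one argument or row to a line, values as JSON. step_arm: Moves the arm, as the interface text tells. Its arguments: {"type":"object","properties":{"increments":{"type":"string"},"claw":{"type":"number"}},"required":["increments"]}

```bash
ls; mkdir -p pics
python3 - <<'E'
from bench import *
import cv2
o=get_obs(); print(o)
for n in ("scene","side"):
    cv2.imwrite(f"pics/{n}0.png",snapshot(n)[:,:,::-1]); print(n,calibration(n))
print(calibration("wrist"))
E
```

```text
pics
{'time': 0.0, 'joint_positions': array([-1.03058792e-01,  8.79476958e-02,  1.37219755e+00, -9.30129254e-06,
        1.68361920e+00, -1.03105174e-01]), 'qvel': array([ 0.00131982, -0.00016225,  0.00050559, -0.00013474,  0.00050235,
       -0.0004186 ]), 'joint_torque': array([ 1.28542815e-03, -3.40182602e+01, -3.02423716e+01,  7.18220207e-02,
        3.29729996e-02, -1.13141955e-04]), 'tool_pos': array([5.49462005e-01, 7.04296506e-05, 2.04336948e-01]), 'ee_rot': array([-3.13943144e+00, -2.14331304e-04,  1.57084144e+00]), 'wrist_force': array([-0.21805207,  0.38465708,  0.47640585]), 'wrist_torque': array([-0.00830318, -0.00108568,  0.03277023]), 'width': 0.09437801507990956}
scene {'camera_matrix': array([[431.63217804,   0.        , 318.2798509 ],
       [  0.        , 431.63217804, 196.46448009],
       [  0.        ,   0.        ,   1.        ]]), 'eye': array([ 1.01616888, -0.22656788,  1.07663122]), 'orientation': array([ 5.10957113e-01, -7.44729145e-04,  1.27145705e+00])}
side {'camera_matrix': array([[493.70270687,   0.        , 323.7309155 ],
       [  0.        , 493.70270687, 206.53277516],
       [  0.        ,   0.        ,   1.        ]]), 'eye': array([ 0.01177114, -0.73605744,  1.07744083]), 'orientation': array([ 0.69946155,  0.00518916, -0.64847752])}
{'camera_matrix': array([[303.0747867 ,   0.        , 318.71857689],
       [  0.        , 303.0747867 , 199.73779247],
       [  0.        ,   0.        ,   1.        ]]), 'tool_from_camera': array([[-1.45605580e-04,  9.59133010e-01,  2.82955560e-01,
         8.17197697e-02],
       [ 9.99998874e-01, -2.83000657e-04,  1.47387345e-03,
        -1.26296667e-05],
       [ 1.49371729e-03,  2.82955456e-01, -9.59131888e-01,
        -1.79378919e-01],
       [ 0.00000000e+00,  0.00000000e+00,  0.00000000e+00,
         1.00000000e+00]])}
```

View pics/scene0.png

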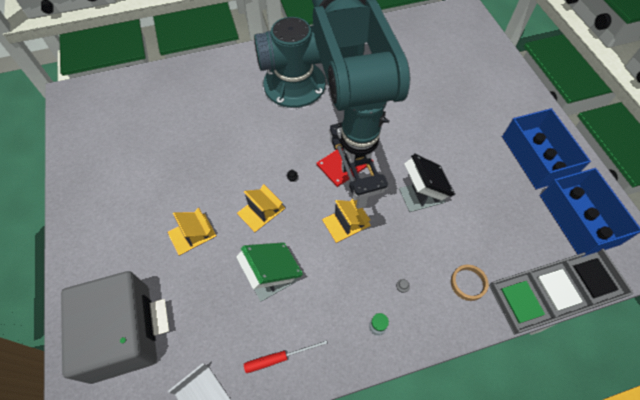

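View pics/side0.png

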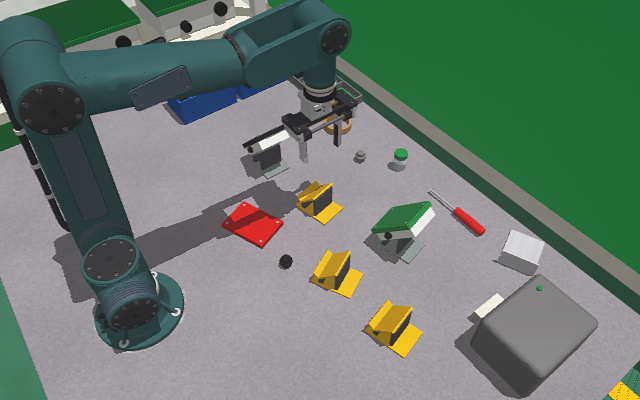

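The yellow stand farthest left is at (347,220) in the scene image and (318,203) in the side image. The green-lidded box is at (270,265) and (403,222). I'll enlarge both.

```bash
cat > mont.py <<'E'
import cv2,numpy as np
def mont(out,items):
    t=[]
    for im,x,y in items:
        c=cv2.resize(im[y:y+75,x:x+100],(400,300),interpolation=cv2.INTER_CUBIC)
        for k in range(0,100,20): 
            cv2.putText(c,str(x+k),(k*4,8),0,.3,(0,0,255),1); cv2.line(c,(k*4,8),(k*4,14),(0,0,255),1)
        for k in range(0,75,15):
            cv2.putText(c,str(y+k),(0,k*4+4),0,.3,(0,0,255),1); cv2.line(c,(20,k*4),(26,k*4),(0,0,255),1)
        t.append(c)
    cv2.imwrite(out,np.vstack([np.hstack(t[:2]),np.hstack(t[2:])]))
E
python3 - <<'E'
import cv2; from mont import mont
a=cv2.imread("pics/scene0.png");b=cv2.imread("pics/side0.png")
mont("pics/m0.png",[(a,220,230),(b,350,190),(a,300,185),(b,275,165)])
E
```

```text
(no output)
```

View pics/m0.png

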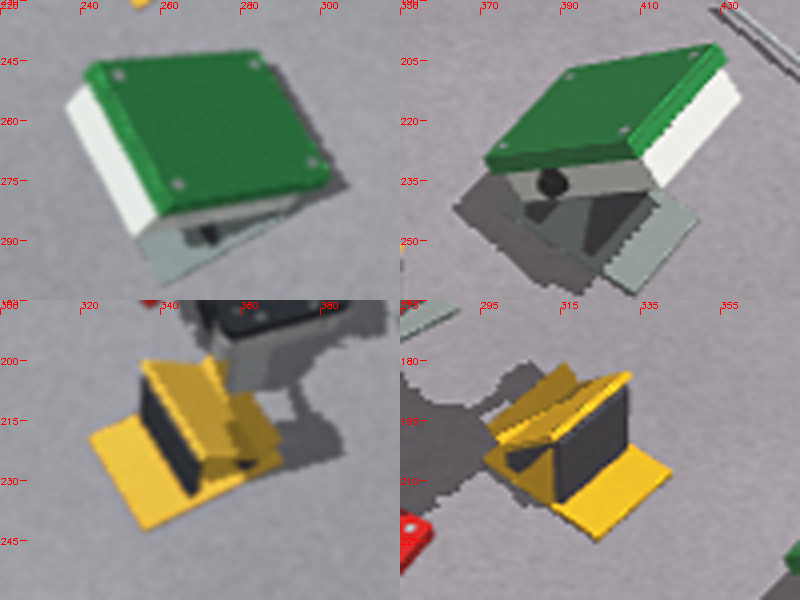

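```bash
cat > geo.py <<'E'
import numpy as np
from bench import calibration
from scipy.spatial.transform import Rotation as Ro
from scipy.optimize import least_squares
CAL={n:calibration(n) for n in("scene","side")}
def rpy(v): return Ro.from_euler('xyz',v).as_matrix()
def proj(n,P):
    c=CAL[n]; p=(np.atleast_2d(P)-c["eye"])@rpy(c["orientation"])
    p=p*[1,-1,-1]; q=p@c["camera_matrix"].T
    return q[:,:2]/q[:,2:]
def frame(yaw,slope): # box frame: x down slope (yaw=dir of level heading), z out
    h=np.array([np.cos(yaw),np.sin(yaw),0]); u=np.array([0,0,1.])
    x=h*np.cos(slope)-u*np.sin(slope); z=h*np.sin(slope)+u*np.cos(slope)
    return np.c_[x,np.cross(z,x),z]
def fit(obs,p0,fixslope=True):
    def f(p):
        R=frame(p[3],np.pi/4 if fixslope else p[4])
        return np.concatenate([(proj(n,p[:3]+R@np.array(P)/1000)-uv).ravel() for n,P,uv in obs])
    r=least_squares(f,p0); return r.x,f(r.x).reshape(-1,2)
E
python3 - <<'E'
from geo import *
import cv2
obs=[("scene",(-69.5,49.5,20),(245.7,245.5)),("scene",(-69.5,-49.5,20),(263.2,282.5)),("scene",(69.5,-49.5,20),(302,273)),("scene",(69.5,49.5,20),(285.2,242.7)),
("scene",(-65,45,-20),(236.5,256.7)),("scene",(-65,-45,-20),(253.5,289.5)),
("side",(-69.5,49.5,20),(407.5,227.5)),("side",(-69.5,-49.5,20),(430.5,201.2)),("side",(69.5,49.5,20),(372,229.2)),("side",(69.5,-49.5,20),(392.5,207)),
("side",(-65,45,-20),(415,236.7)),("side",(-65,-45,-20),(435,214.2))]
np.set_printoptions(precision=3,suppress=True)
for fs in(True,False):
    p,r=fit(obs,[.6,-.2,.1,1.5]+([] if fs else [.78]),fs); print(p,r.round(1).tolist())
a=cv2.imread("pics/scene0.png");b=cv2.imread("pics/side0.png")
def crop(im,x,y):
    c=cv2.resize(im[y:y+56,x:x+50],None,fx=8,fy=8,interpolation=cv2.INTER_CUBIC)
    for k in range(0,50,10): cv2.putText(c,str(x+k),(k*8,8),0,.3,(0,0,255),1);cv2.line(c,(k*8,8),(k*8,14),(0,0,255),1)
    for k in range(0,56,10): cv2.putText(c,str(y+k),(0,k*8+4),0,.3,(0,0,255),1)
    return c
cv2.imwrite("pics/st.png",np.hstack([crop(a,322,192),crop(b,293,174)]))
E
```

```text
[ 0.638 -0.233  0.092  1.797] [[-2.8, 0.8], [-1.1, -0.1], [0.5, 2.5], [-1.5, 0.6], [-0.5, 1.3], [-0.7, 1.0], [-1.5, -2.7], [-2.0, -0.9], [-2.3, -0.2], [-0.9, -0.4], [-0.8, 0.3], [-0.9, 0.3]]
[ 0.637 -0.233  0.092  1.797  0.782] [[-2.9, 0.8], [-1.1, -0.1], [0.6, 2.5], [-1.5, 0.5], [-0.5, 1.3], [-0.7, 1.1], [-1.5, -2.7], [-2.0, -0.8], [-2.3, -0.3], [-1.0, -0.5], [-0.8, 0.3], [-0.9, 0.4]]
```

View pics/st.png

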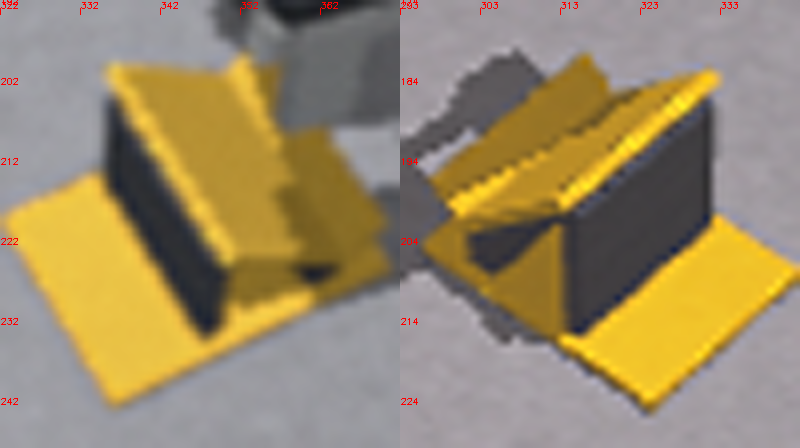

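The slope is in clear view. The bright strip on the stand is the plate's upper end face, and the ledge is partly shadowed.

Run:
```python
from geo import *
np.set_printoptions(precision=3,suppress=True)
obs=[("scene",(3.5,40,-20),(337.2,200.1)),("scene",(3.5,-40,-20),(351.5,223.9)),("side",(3.5,40,-20),(312.4,199)),("side",(3.5,-40,-20),(330.5,182.9)),
("side",(68.5,40,-2),(296.7,196.5)),("side",(68.5,-40,-2),(316.5,180.9)),("side",(68.5,40,-20),(299.9,200.5))]
p,r=fit(obs,[.55,0,.1,1.57]);print(p,r.round(1).tolist())
# ground yaw from base-plate edge
def ground(n,uv):
    c=CAL[n];K=c["camera_matrix"];d=np.linalg.inv(K)@[*uv,1]; d=rpy(c["orientation"])@(d*[1,-1,-1]); return c["eye"]-d*c["eye"][2]/d[2]
A=[ground("scene",(322,219.5)),ground("scene",(336.3,242.6)),ground("side",(324.2,225.2)),ground("side",(342.4,207.7)),ground("side",(296.7,204.6))]
for a in A: print(a, frame(p[3],0).T@(a-p[:3]))
# grey base
B=[ground("scene",(220+162/4,230+286/4)),ground("side",(350+232/4,190+295/4)),ground("side",(350+298/4,190+218/4))]
for b in B: print(b)
```

```text
[ 0.544 -0.     0.092  1.75 ] [[-1.0, 0.6], [-0.4, 1.1], [-1.2, -0.3], [0.6, -0.3], [-0.5, -0.7], [-0.7, -0.6], [-0.2, 0.6]]
[ 0.513 -0.06   0.   ] [-0.053  0.041 -0.092]
[ 0.59  -0.043  0.   ] [-0.051 -0.038 -0.092]
[ 0.515 -0.065  0.   ] [-0.058  0.04  -0.092]
[ 0.594 -0.046  0.   ] [-0.054 -0.042 -0.092]
[0.498 0.043 0.   ] [ 0.05   0.038 -0.092]
[ 0.686 -0.276  0.   ]
[ 0.611 -0.298  0.   ]
[ 0.689 -0.28   0.   ]
```

Run:
```python
import bench
print([n for n in dir(bench) if not n.startswith('_')])
for n in dir(bench):
    if 'hold' in n.lower(): print(n,getattr(bench,n))
```

```text
['IKError', 'calibration', 'close_job', 'get_obs', 'hold_point_z', 'snapshot']
hold_point_z 0.0188
```

>>> step_arm(
  increments="0 0 -3 0 0 0.14; 0 0 -3 0.14 0 0.14; 0 0 -3 0.14 0 0.14; -3 0 -2 0.14 0 0.14; -3 0 0 0.14 0 0.14",
  claw=-1,
)

```text
time: 0.6
tool_pos: [0.5349, -0.0568, 0.3198]
ee_rot: [-2.731, 0.087, 1.017]
wrist_force: [0.3, -0.2, 0.5]
width: 0.0942
```

```bash
cat > arm.py <<'E'
import numpy as np, json, os
from geo import Ro,rpy,least_squares
E=lambda s,a: Ro.from_euler(s,a).as_matrix()
C=E('y',np.pi).T@E('z',np.pi/2)@E('x',np.pi)
LO=np.array([-3.1,-.76,.27,-1.08,.17,-2.57]);HI=np.array([3.1,2.03,2.55,4.22,2.65,2.57])
def fk(q,L):
    h,d,l1,l2,lt,a,r=L
    R1=E('z',q[0]);R2=R1@E('y',q[1]);R3=R1@E('y',q[1]+q[2]);R=R3@E('z',q[3])@E('y',q[4])@E('z',q[5])
    return R1@[r,d,h]+R2@[0,0,l1]+R3@[a,0,l2]+R@[0,0,lt],R@C
def log():
    from bench import get_obs
    o=get_obs();D=json.load(open('log.json')) if os.path.exists('log.json') else []
    D.append([o['joint_positions'].tolist(),o['tool_pos'].tolist(),o['ee_rot'].tolist()]);json.dump(D,open('log.json','w'));return D
def calib(D):
    D=D+[[[-0.10305879,.0879477,1.37219755,-9e-6,1.6836192,-.10310517],[.549462,.00007,.204337],[-3.13943144,-.000214,1.57084144]]]
    f=lambda L:np.concatenate([np.r_[fk(q,L)[0]-p]for q,p,_ in D]+[1e-3*(L-L0)])
    L0=np.array([.2,.05,.4,.4,.3,0,0]);s=least_squares(f,L0);return s.x,f(s.x)
E
python3 - <<'E'
from arm import *
np.set_printoptions(precision=4,suppress=True)
D=log();q,p,r=D[-1];print(np.array(q))
print(fk(q,np.zeros(7))[1]-rpy(r)); L,e=calib(D);print(L,e)
E
```

```text
[-0.2419  0.388   0.8425  0.0641  2.3267  0.3646]
[[ 0. -0.  0.]
 [-0. -0. -0.]
 [-0.  0.  0.]]
[0.1792 0.0566 0.4369 0.4928 0.3505 0.1147 0.0065] [-0.     -0.     -0.      0.      0.      0.     -0.      0.      0.
  0.0001  0.0001  0.0001  0.    ]
```

>>> step_arm(
  increments="-3 -3 0 0.14 0 0.1; -3 -3 0 0.14 0 0.1; -3 -3 0 0.14 0 0; 0 0 -2 0.14 0 0; 0 0 -2 0 0 0",
)

```text
time: 1.1
tool_pos: [0.4331, -0.0796, 0.3472]
ee_rot: [-2.255, 0.16, 0.842]
wrist_force: [0.8, -0.4, -1.1]
width: 0.0943
```

Run:
```python
from arm import *
np.set_printoptions(precision=4,suppress=True)
D=log();q,p,r=D[-1];print(np.array(q),p)
print(fk(q,np.zeros(7))[1]-rpy(r)); L,e=calib(D);print(L,e)
```

```text
[-0.4225  0.4308  0.9305  0.2973  2.6511  0.5807] [0.433071427150335, -0.07959554073283891, 0.34723137658165704]
[[ 0. -0.  0.]
 [-0. -0. -0.]
 [-0.  0. -0.]]
[0.1526 0.0566 0.449  0.4998 0.3506 0.1007 0.    ] [ 0.     -0.     -0.     -0.     -0.     -0.      0.      0.      0.
 -0.      0.      0.      0.0001  0.0001  0.0001  0.    ]
```

```bash
cat >> arm.py <<'E'
def L_(): return calib(json.load(open('log.json')))[0]
def ik(p,R,L,seed=None,n=40):
    rng=np.random.default_rng(0);out=[]
    for k in range(n):
        q0=seed if seed is not None and k==0 else rng.uniform(LO,HI)
        def f(q):
            P,Q=fk(q,L);return np.r_[10*(P-p),Ro.from_matrix(Q.T@R).as_rotvec()]
        s=least_squares(f,q0,bounds=(LO-.3,HI+.3))
        if s.cost<1e-8 and not any(np.abs(s.x-o).max()<.01 for o in out): out.append(s.x)
        if seed is not None and out: break
    return out
E
cat > plan.py <<'E'
from arm import *; from geo import frame
BOX=np.array([.638,-.233,.092]);YB=1.797;SEAT=np.array([.544,0,.092]);YS=1.785
def tool(F,sy,s,off=0): # tool z = F x ; tool y = sy*F z ; TCP at s along x, off along z
    z=F[:,0];y=sy*F[:,2];return np.c_[np.cross(y,z),y,z]
E
python3 - <<'E'
from plan import *
np.set_printoptions(precision=3,suppress=True)
L=L_()
for nm,c,yaw in(("box",BOX,YB),("seat",SEAT,YS)):
  F=frame(yaw,np.pi/4)
  for sy in(1,-1):
    for s in(-.006,-.12):
      for q in ik(c+F[:,0]*s,tool(F,sy,s),L): print(nm,sy,s,q,"ok" if (q>LO).all()&(q<HI).all() else "")
E
```

```text
box 1 -0.006 [-0.671  0.865  0.704  0.559  2.158 -2.294] ok
box 1 -0.12 [-0.726  1.084  0.165  0.698  2.45  -2.102] 
box -1 -0.006 [-0.671  0.865  0.704  0.559  2.158  0.847] ok
box -1 -0.12 [-0.726  1.084  0.165  0.698  2.45   1.039] 
seat 1 -0.006 [-0.479  0.42   1.394  0.6    1.842 -2.255] ok
seat 1 -0.12 [-0.568  0.462  1.167  0.599  2.045 -2.221] ok
seat -1 -0.006 [-0.479  0.42   1.394  0.6    1.842  0.887] ok
seat -1 -0.12 [-0.568  0.462  1.167  0.599  2.045  0.92 ] ok
```

```bash
cat >> plan.py <<'E'
from bench import get_obs
np.set_printoptions(precision=3,suppress=True)
def goto(p,R,tag="",p0=None,R0=None,L=None,q=None):
    """displacement in the current tool frame (cm) + rotvec, and joint path check (straight, slerp)"""
    o=get_obs()
    if p0 is None: p0,R0,q=o['tool_pos'],rpy(o['ee_rot']),o['joint_positions']
    rv=Ro.from_matrix(R0.T@R).as_rotvec();mn=np.full(6,9.);js=0;N=12
    for t in np.linspace(0,1,N+1)[1:]:
        S=ik(p0+t*(p-p0),R0@Ro.from_rotvec(t*rv).as_matrix(),L,q,1)
        if not S: print(tag,"no ik at",t);break
        js=max(js,np.abs(S[0]-q).max()*N);q=S[0];mn=np.minimum(mn,np.minimum(q-LO,HI-q))
    print(tag,"p",p,"d cm in start tool",R0.T@(p-p0)*100,"in goal tool",R.T@(p-p0)*100,"rot",rv,"margin",mn,"maxdq",js,"q",q)
    return p,R,q
E
python3 - <<'E'
from plan import *
L=L_();F=frame(YB,np.pi/4);R=tool(F,-1,0)
for up in (.10,.15):
  a=goto(BOX+F@[-.09,0,0]+[0,0,up],R,"above",L=L)
  if len(a[2]): b=goto(BOX+F@[-.09,0,0],R,"pre",a[0],a[1],L,a[2])
  c=goto(BOX+F@[-.006,0,0],R,"grasp",*b[:2],L,b[2])
# alt: via box normal
a=goto(BOX+F@[-.085,0,.12],R,"normal",L=L)
E
```

```text
above p [ 0.652 -0.295  0.256] d cm in start tool [  0.02   26.592 -17.925] in goal tool [ 16.53   24.797 -11.844] rot [-0.049  0.559  0.297] margin [ 2.388  0.949 -0.256  1.408  0.011  1.334] maxdq 1.8863147647565814 q [-0.712  1.081  0.014  0.85   2.552  1.236]
pre p [ 0.652 -0.295  0.156] d cm in start tool [0.    7.071 7.071] in goal tool [0.    7.071 7.071] rot [0. 0. 0.] margin [ 2.388  0.969 -0.203  1.711  0.12   1.377] maxdq 0.6391365280815928 q [-0.712  0.995  0.364  0.631  2.355  0.955]
grasp p [ 0.639 -0.237  0.096] d cm in start tool [0.  0.  8.4] in goal tool [0.  0.  8.4] rot [0. 0. 0.] margin [2.391 1.05  0.13  1.639 0.314 1.629] maxdq 0.43885219201119186 q [-0.671  0.865  0.704  0.559  2.158  0.847]
above no ik at 0.9166666666666666
above p [ 0.652 -0.295  0.306] d cm in start tool [ -0.777  22.767 -21.046] in goal tool [ 16.53   21.262 -15.38 ] rot [-0.049  0.559  0.297] margin [ 2.422  1.058 -0.173  1.413  0.003  1.346] maxdq 1.7524383393569714 q [-0.678  0.972  0.097  0.854  2.637  1.224]
pre no ik at 0.08333333333333333
pre p [ 0.652 -0.295  0.156] d cm in start tool [ 0.    10.607 10.607] in goal tool [ 0.    10.607 10.607] rot [0. 0. 0.] margin [9. 9. 9. 9. 9. 9.] maxdq 0 q [-0.678  0.972  0.097  0.854  2.637  1.224]
grasp p [ 0.639 -0.237  0.096] d cm in start tool [0.  0.  8.4] in goal tool [0.  0.  8.4] rot [0. 0. 0.] margin [2.391 1.05  0.13  1.639 0.314 1.629] maxdq 3.641075291369578 q [-0.671  0.865  0.704  0.559  2.158  0.847]
normal p [ 0.632 -0.209  0.237] d cm in start tool [  5.354  22.829 -11.68 ] in goal tool [16.53  19.869 -4.273] rot [-0.049  0.559  0.297] margin [2.451 1.221 0.322 1.415 0.02  1.544] maxdq 0.5101304766260233 q [-0.649  0.764  0.592  0.668  2.32   1.026]
```

Run:
```python
from plan import *
from geo import CAL
def ground(n,uv,h=0.04):
    c=CAL[n];d=np.linalg.inv(c["camera_matrix"])@[*uv,1]; d=rpy(c["orientation"])@(d*[1,-1,-1]); return c["eye"]-d*(c["eye"][2]-h)/d[2]
for uv in((262,207),(192,232),(292,175),(427,175)): print(uv,ground("scene",uv))
L=L_();F=frame(YB,np.pi/4);R=tool(F,-1,0)
for s,y in((-.05,.12),(-.03,.10),(-.07,.1)):
  for up in (0.08,.04):
    a=goto(BOX+F@[s,y,0]+[0,0,up],R,"above",L=L)
    b=goto(BOX+F@[s,y,0],R,"pre",*a[:2],L,a[2])
    c=goto(BOX+F@[-.03,0,0],R,"in",*b[:2],L,b[2])
    c=goto(BOX+F@[-.006,0,0],R,"grasp",*c[:2],L,c[2])
```

```text
(262, 207) [ 0.447 -0.21   0.04 ]
(192, 232) [ 0.466 -0.404  0.04 ]
(292, 175) [ 0.373 -0.105  0.04 ]
(427, 175) [0.485 0.26  0.04 ]
above p [ 0.529 -0.294  0.207] d cm in start tool [-7.273 25.455 -6.933] in goal tool [ 4.53  26.212 -6.43 ] rot [-0.049  0.559  0.297] margin [2.287 1.208 0.509 1.389 0.026 1.809] maxdq 0.47400965881311374 q [-0.813  0.683  0.779  0.513  2.323  0.761]
pre p [ 0.529 -0.294  0.127] d cm in start tool [0.    5.657 5.657] in goal tool [0.    5.657 5.657] rot [0. 0. 0.] margin [2.287 1.314 0.519 1.538 0.338 1.817] maxdq 0.12760511961077725 q [-0.813  0.716  0.886  0.458  2.199  0.676]
in p [ 0.643 -0.254  0.113] d cm in start tool [12.  0.  2.] in goal tool [12.  0.  2.] rot [0. 0. 0.] margin [2.298 1.137 0.353 1.548 0.441 1.701] maxdq 0.3283505165677614 q [-0.683  0.893  0.623  0.572  2.209  0.869]
grasp p [ 0.639 -0.237  0.096] d cm in start tool [ 0.  -0.   2.4] in goal tool [ 0.  -0.   2.4] rot [0. 0. 0.] margin [2.418 1.14  0.36  1.639 0.445 1.703] maxdq 0.08540858145958952 q [-0.671  0.865  0.704  0.559  2.158  0.847]
above p [ 0.529 -0.294  0.167] d 
[... 3935 characters left out ...]
516  2.308  0.768]
pre p [ 0.552 -0.304  0.141] d cm in start tool [0.    2.828 2.828] in goal tool [0.    2.828 2.828] rot [0. 0. 0.] margin [2.299 1.263 0.454 1.568 0.348 1.806] maxdq 0.06257449790348524 q [-0.801  0.767  0.775  0.488  2.246  0.724]
in p [ 0.643 -0.254  0.113] d cm in start tool [10. -0.  4.] in goal tool [10. -0.  4.] rot [0. 0. 0.] margin [2.309 1.137 0.353 1.575 0.408 1.701] maxdq 0.19237946264831818 q [-0.683  0.893  0.623  0.572  2.209  0.869]
grasp p [ 0.639 -0.237  0.096] d cm in start tool [ 0.  -0.   2.4] in goal tool [ 0.  -0.   2.4] rot [0. 0. 0.] margin [2.418 1.14  0.36  1.639 0.445 1.703] maxdq 0.08540852513399999 q [-0.671  0.865  0.704  0.559  2.158  0.847]
```

>>> step_arm(
  increments="-0.6 4.4 -1 -0.01 0.112 0.06; -0.3 4.4 -1 -0.01 0.112 0.06; 0.2 4.4 -0.9 -0.01 0.112 0.06; 0.6 4.4 -0.8 -0.01 0.112 0.06; 1 4.4 -0.8 -0.01 0.112 0.06",
)

```text
time: 1.6
tool_pos: [0.5353, -0.2357, 0.2215]
ee_rot: [-2.368, -0.009, 0.225]
wrist_force: [0.7, 0.6, -0.7]
width: 0.0943
```

Run:
```python
from plan import *
log();L=L_();print(L);F=frame(YB,np.pi/4);R=tool(F,-1,0)
goto(BOX+F@[-.04,.10,0]+[0,0,.03],R,"pre",L=L)
import cv2; from bench import snapshot
cv2.imwrite("pics/w1.png",snapshot("wrist")[:,:,::-1])
o=get_obs();np.savez("w1.npz",p=o['tool_pos'],r=o['ee_rot'])
```

```text
[0.153 0.057 0.449 0.5   0.351 0.101 0.   ]
pre p [ 0.547 -0.283  0.15 ] d cm in start tool [0.007 8.46  1.694] in goal tool [0.067 8.48  1.59 ] rot [ 0.012 -0.008  0.006] margin [2.313 1.312 0.566 1.572 0.391 1.77 ] maxdq 0.14609611279177326 q [-0.787  0.718  0.836  0.492  2.229  0.732]
```

View pics/w1.png

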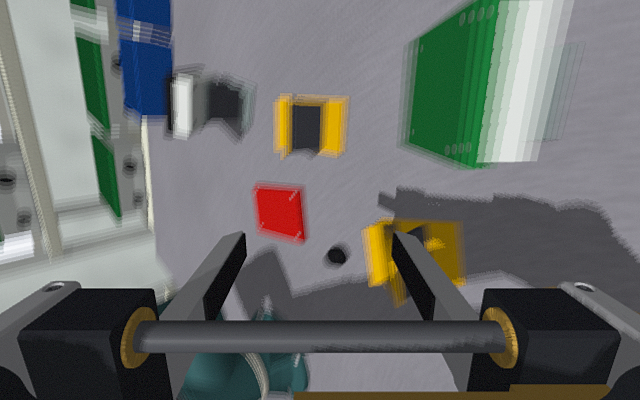

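The wrist view is motion-blurred because the arm was still moving. I'll go to the pre-grasp, settle and look again.

>>> step_arm(
  increments="0 2.8 0.6 0.012 -0.008 0.006; 0 2.8 0.6 0 0 0; 0 2.8 0.5 0 0 0; 0 0 0 0 0 0; 0 0 0 0 0 0",
)

```text
time: 2.15
tool_pos: [0.5449, -0.2797, 0.1509]
ee_rot: [-2.353, 0.003, 0.231]
wrist_force: [1.3, 0.8, 0.4]
width: 0.0939
```

Run:
```python
from plan import *
import cv2; from bench import snapshot
o=get_obs();np.savez("w2.npz",p=o['tool_pos'],r=o['ee_rot']);print(o['tool_pos'],abs(o['qvel']).max())
im=snapshot("wrist")[:,:,::-1].copy();cv2.imwrite("pics/w2raw.png",im)
cv2.imwrite("pics/w2.png",cv2.resize(im[:240,240:],None,fx=2,fy=2,interpolation=cv2.INTER_CUBIC))
```

```text
[ 0.545 -0.28   0.151] 0.04258110270137418
```

View pics/w2.png

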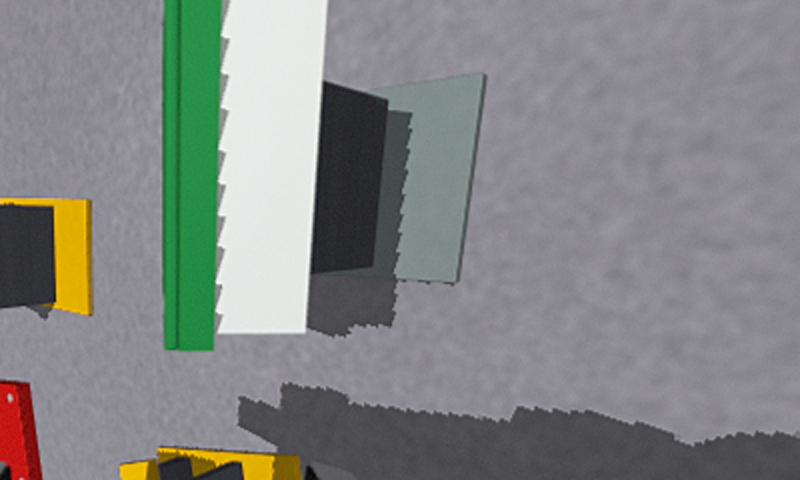

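The wrist view looks straight along the slope. The lid's upper-end corner is at full-image (329.5,175), the skirt bottom at (346.5,175) and the body's bottom corner at (393,166.5). The lid edges run parallel to the box, so it looks shut.

```bash
cat > wfit.py <<'E'
from plan import *
from geo import proj,CAL
from bench import calibration
WC=calibration("wrist")
def wproj(P,p,r):
    X=(np.atleast_2d(P)-p)@rpy(r); T=WC["tool_from_camera"]; c=(X-T[:3,3])@T[:3,:3]*[1,-1,-1]; q=c@WC["camera_matrix"].T; return q[:,:2]/q[:,2:]
E
python3 - <<'E'
from wfit import *
w=np.load("w2.npz");
pts=[((-69.5,49.5,20),(329.5,175)),((-69.5,49.5,6),(346.5,175)),((-65,45,-20),(393,166.5)),((69.5,49.5,20),(322.5,175))]
lines=[((-69.5,20),(330,0)),((-69.5,6),(351,0)),((-65,-20),(403.5,0))]
obs=[("scene",(-69.5,49.5,20),(245.7,245.5)),("scene",(-69.5,-49.5,20),(263.2,282.5)),("scene",(69.5,-49.5,20),(302,273)),("scene",(69.5,49.5,20),(285.2,242.7)),
("scene",(-65,45,-20),(236.5,256.7)),("scene",(-65,-45,-20),(253.5,289.5)),
("side",(-69.5,49.5,20),(407.5,227.5)),("side",(-69.5,-49.5,20),(430.5,201.2)),("side",(69.5,49.5,20),(372,229.2)),("side",(69.5,-49.5,20),(392.5,207)),
("side",(-65,45,-20),(415,236.7)),("side",(-65,-45,-20),(435,214.2))]
def f(p,ws=.3):
    F=frame(p[3],np.pi/4);W=lambda P:p[:3]+F@np.array(P)/1000
    r=[(wproj(W(P),w['p'],w['r'])-uv).ravel() for P,uv in pts]
    r+=[(wproj(W((a[0],p[4+i]*100,a[1])),w['p'],w['r'])-uv).ravel() for i,(a,uv) in enumerate(lines)]
    r+=[ws*(proj(n,W(P))-uv).ravel() for n,P,uv in obs]
    return np.concatenate(r)
for ws in(.3,.01):
    s=least_squares(f,[*BOX,YB,-.2,-.2,-.2],args=(ws,));print(s.x,f(s.x,1)[:14].round(1))
    F=frame(YB,np.pi/4);print("shift in box frame mm",F.T@(s.x[:3]-BOX)*1000)
E
```

```text
[ 0.625 -0.229  0.084  1.867 -0.454 -0.448 -0.451] [  1.2   4.7   7.7   3.6   3.3   1.4   3.7 -18.8  -6.5   0.3  -0.6   0.
  -5.2  -0.1]
shift in box frame mm [ 9.801 11.631 -0.936]
[ 0.623 -0.226  0.079  1.867 -0.493 -0.487 -0.49 ] [  2.2   4.8   7.8   3.7   1.7   2.    4.4 -18.3  -5.3   0.2  -0.4   0.
  -6.8  -0.1]
shift in box frame mm [16.963 13.297 -1.839]
```

The green strip splits into plate (4 mm) and skirt (10 mm), so I'll relabel those corners and refit.

```bash
cat > fitb.py <<'E'
from wfit import *
w=np.load("w2.npz");
pts=[((-69.5,49.5,20),(322.5,175)),((-69.5,49.5,16),(329.5,175)),((-69.5,49.5,6),(346.5,175)),((-65,45,-20),(393,166.5))]
lines=[((-69.5,20),(322,0)),((-69.5,16),(330,0)),((-69.5,6),(351,0)),((-65,-20),(403.5,0))]
obs=[("scene",(-69.5,49.5,20),(245.7,245.5)),("scene",(-69.5,-49.5,20),(263.2,282.5)),("scene",(69.5,-49.5,20),(302,273)),("scene",(69.5,49.5,20),(285.2,242.7)),
("scene",(-65,45,-20),(236.5,256.7)),("scene",(-65,-45,-20),(253.5,289.5)),
("side",(-69.5,49.5,20),(407.5,227.5)),("side",(-69.5,-49.5,20),(430.5,201.2)),("side",(69.5,49.5,20),(372,229.2)),("side",(69.5,-49.5,20),(392.5,207)),
("side",(-65,45,-20),(415,236.7)),("side",(-65,-45,-20),(435,214.2))]
def f(p,ws=.3):
    F=frame(p[3],np.pi/4);W=lambda P:p[:3]+F@np.array(P)/1000
    r=[(wproj(W(P),w['p'],w['r'])-uv).ravel() for P,uv in pts]
    r+=[(wproj(W((a[0],p[4+i]*100,a[1])),w['p'],w['r'])-uv).ravel() for i,(a,uv) in enumerate(lines)]
    r+=[ws*(proj(n,W(P))-uv).ravel() for n,P,uv in obs]
    return np.concatenate(r)
for ws in(.3,.01):
    s=least_squares(f,[*BOX,YB]+[-.2]*4,args=(ws,));print(s.x,f(s.x,1)[:16].round(1))
    F=frame(YB,np.pi/4);print("shift in box frame mm",F.T@(s.x[:3]-BOX)*1000)
E
python3 fitb.py
```

```text
[ 0.634 -0.235  0.096  1.803 -0.358 -0.358 -0.357 -0.37 ] [-0.4  0.2 -0.2  0.2  0.7  0.2 -0.5 -0.9 -0.1  0.   0.3  0.   0.2  0.
 -0.1 -0. ]
shift in box frame mm [-2.95   4.246  2.113]
[ 0.634 -0.235  0.096  1.804 -0.358 -0.357 -0.357 -0.369] [-0.4  0.3 -0.2  0.3  0.7  0.2 -0.4 -0.9 -0.1  0.   0.3  0.   0.2  0.
 -0.1 -0. ]
shift in box frame mm [-3.086  4.28   2.126]
```

```bash
sed -i 's/^BOX=.*/BOX=np.array([.634,-.235,.096]);YB=1.803;SEAT=np.array([.544,0,.094]);YS=1.785/' plan.py
python3 - <<'E'
from plan import *
L=L_();F=frame(YB,np.pi/4);R=tool(F,-1,0)
a=goto(BOX+F@[-.03,.085,0],R,"pre",L=L)
a=goto(BOX+F@[-.03,0.0,0],R,"in",*a[:2],L,a[2])
goto(BOX+F@[-.008,0.0,0],R,"in",*a[:2],L,a[2])
E
```

```text
pre p [ 0.556 -0.275  0.117] d cm in start tool [1.17  2.344 2.596] in goal tool [1.166 2.342 2.6  ] rot [-0.002  0.    -0.002] margin [2.317 1.287 0.575 1.562 0.423 1.841] maxdq 0.05362066192607351 q [-0.771  0.743  0.863  0.482  2.179  0.714]
in p [ 0.639 -0.256  0.117] d cm in start tool [8.5 0.  0. ] in goal tool [8.5 0.  0. ] rot [0. 0. 0.] margin [2.337 1.142 0.353 1.569 0.432 1.707] maxdq 0.28053668911670915 q [-0.686  0.888  0.623  0.568  2.218  0.863]
in p [ 0.635 -0.241  0.102] d cm in start tool [-0.  -0.   2.2] in goal tool [-0.  -0.   2.2] rot [0. 0. 0.] margin [2.415 1.144 0.36  1.636 0.436 1.709] maxdq 0.07908162454354084 q [-0.675  0.862  0.699  0.556  2.171  0.842]
```

>>> step_arm(
  increments="0.6 1.2 1.3 0 0 0; 0.6 1.1 1.3 0 0 0; 2.8 0 0 0 0 0; 2.8 0 0 0 0 0; 2.9 0 0 0 0 0",
)

```text
time: 2.7
tool_pos: [0.6394, -0.2548, 0.1146]
ee_rot: [-2.352, 0.004, 0.229]
wrist_force: [-0.4, -0.6, -0.1]
width: 0.0939
```

>>> step_arm(
  increments="0 0 1.1 0 0 0; 0 0 1.1 0 0 0; 0 0 0 0 0 0; 0 0 0 0 0 0",
)

```text
time: 3.1
tool_pos: [0.6349, -0.2401, 0.0996]
ee_rot: [-2.352, 0.003, 0.23]
wrist_force: [-0.2, -0.2, 0.2]
width: 0.094
```

Run:
```python
from plan import *
import cv2; from bench import snapshot
o=get_obs();F=frame(YB,np.pi/4);print("TCP in box mm",F.T@(o['tool_pos']-BOX)*1000,abs(o['qvel']).max(),o['wrist_force'])
print(Ro.from_matrix(tool(F,-1,0).T@rpy(o['ee_rot'])).as_rotvec())
im=snapshot("wrist")[:,:,::-1].copy();cv2.imwrite("pics/w3.png",im)
```

```text
TCP in box mm [-6.185  0.253 -1.092] 0.0226282239237157 [-0.173 -0.25   0.199]
[ 0.004 -0.001  0.004]
```

View pics/w3.png

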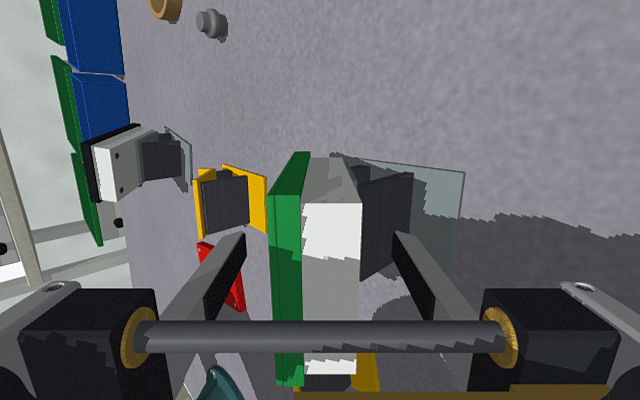

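The box is centred between the open fingers (cols 268–362) and the fingers are clear of the stand. Closing now.

>>> step_arm(
  increments="0 0 0 0 0 0; 0 0 0 0 0 0; 0 0 0 0 0 0; 0 0 0 0 0 0; 0 0 0 0 0 0",
  claw=1,
)

```text
time: 3.65
tool_pos: [0.635, -0.241, 0.1003]
ee_rot: [-2.353, 0.002, 0.229]
wrist_force: [0.2, -0.1, -0.1]
width: 0.0577
```

>>> step_arm(
  increments="0 0 0 0 0 0; 0 0 0 0 0 0; 0 0 0 0 0 0",
)

```text
time: 3.95
tool_pos: [0.6349, -0.2399, 0.1015]
ee_rot: [-2.351, 0.001, 0.231]
wrist_force: [-0.2, 3.6, 4.1]
width: 0.0396
```

Grip is 39.6 mm wide, so the lid is pinched shut. Lifting along the normal; meanwhile I'll enlarge the target stand in the last wrist picture to refine its pose.

>>> step_arm(
  increments="0 -0.5 0 0 0 0; 0 -1.5 0 0 0 0; 0 -2 0 0 0 0; 0 -2.5 0 0 0 0; 0 -2.5 0 0 0 0",
)

```text
time: 4.45
tool_pos: [0.6204, -0.1788, 0.1627]
ee_rot: [-2.353, 0.005, 0.227]
wrist_force: [-0.0, 0.4, -3.6]
width: 0.0401
```

Run:
```python
from wfit import *
import cv2
im=cv2.imread("pics/w3.png");x,y=180,145
c=cv2.resize(im[y:y+110,x:x+110],None,fx=5.4,fy=5.4,interpolation=cv2.INTER_CUBIC)
for k in range(0,110,10):
    cv2.putText(c,str(x+k),(int(k*5.4),8),0,.3,(0,0,255),1);cv2.putText(c,str(y+k),(0,int(k*5.4)+4),0,.3,(0,0,255),1)
cv2.imwrite("pics/w3c.png",c)
p,r=np.array([.6349,-.2401,.0996]),np.array([-2.352,.003,.23])
F=frame(YS,np.pi/4)
for P in((3.5,40,-20),(3.5,-40,-20),(68.5,40,-2),(68.5,-40,-2)): print(P,wproj(SEAT+F@np.array(P)/1000,p,r))
E=frame(YS,0)
for P in((-55,40),(-55,-40)): print(P,wproj(np.r_[SEAT[:2],0]+E@[P[0]/1000,P[1]/1000,0.0],p,r))
```

```text
(3.5, 40, -20) [[199.969 234.457]]
(3.5, -40, -20) [[192.952 174.753]]
(68.5, 40, -2) [[204.317 216.981]]
(68.5, -40, -2) [[198.536 164.829]]
(-55, 40) [[267.991 227.963]]
(-55, -40) [[265.438 171.31 ]]
```

View pics/w3c.png

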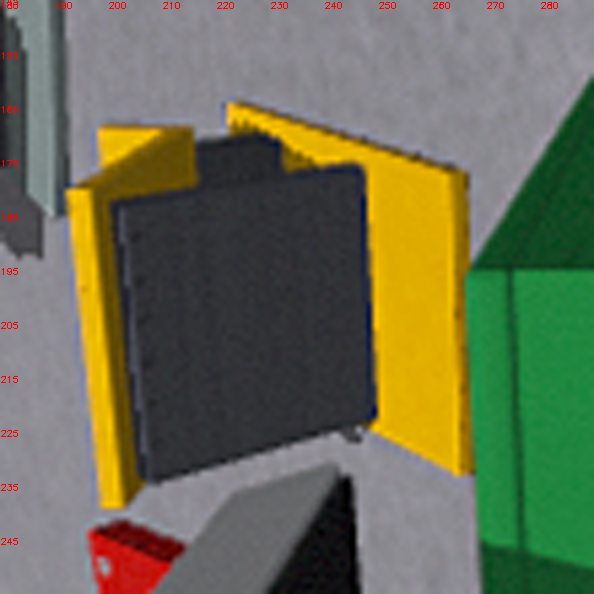

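Measured in this crop: plate upper edge (192.6,180.2)–(198.5,239.1), base outer corners (266.5,176.9) and (267.4,232.4). That is about 5 px lower than my prediction, so I'll refit the seat.

Run:
```python
from wfit import *
p,r=np.array([.6349,-.2401,.0996]),np.array([-2.352,.003,.23])
obs=[("scene",(3.5,40,-20),(337.2,200.1)),("scene",(3.5,-40,-20),(351.5,223.9)),("side",(3.5,40,-20),(312.4,199)),("side",(3.5,-40,-20),(330.5,182.9)),
("side",(68.5,40,-2),(296.7,196.5)),("side",(68.5,-40,-2),(316.5,180.9)),("side",(68.5,40,-20),(299.9,200.5))]
W=[((3.5,40,-20),(198.5,239.1)),((3.5,-40,-20),(192.6,180.2))]
B=[(40,(267.4,232.4)),(-40,(266.5,176.9))]
def f(x,ws):
    F=frame(x[3],np.pi/4);E=frame(x[3],0)
    g=[(wproj(x[:3]+F@np.array(P)/1000,p,r)-uv).ravel() for P,uv in W]
    g+=[(wproj(np.r_[x[:2],0]+E@[x[4],y/1000,0],p,r)-uv).ravel() for y,uv in B]
    g+=[ws*(proj(n,x[:3]+F@np.array(P)/1000)-uv).ravel() for n,P,uv in obs]
    return np.concatenate(g)
for ws in(1,.3,.03):
    s=least_squares(f,[*SEAT,YS,-.055],args=(ws,));print(ws,s.x,f(s.x,1).round(1))
```

```text
1 [ 0.541 -0.003  0.097  1.735 -0.053] [ 0.  -0.8  0.2 -0.9  0.1 -0.4  0.2 -0.4 -2.2 -1.  -2.  -0.3 -1.7 -0.2
  0.6 -0.1 -0.8 -0.8 -0.6 -0.5 -0.5  0.6]
0.3 [ 0.54  -0.004  0.097  1.738 -0.052] [-0.  -0.   0.  -0.2  0.  -0.1  0.   0.  -2.6 -1.2 -2.3 -0.5 -1.7 -0.
  0.5 -0.  -0.8 -0.6 -0.7 -0.4 -0.6  0.8]
0.03 [ 0.54  -0.004  0.097  1.74  -0.052] [-0.   0.1  0.  -0.1  0.  -0.  -0.   0.1 -2.6 -1.2 -2.2 -0.6 -1.8 -0.
  0.4  0.  -0.9 -0.5 -0.8 -0.4 -0.7  0.8]
```

>>> step_arm(
  increments="0 -2 0 0 0 0; 0 -2 0 0 0 0; 0 -2 0 0 0 -0.1; 0 -2 0 0 0 -0.1; 0 0 0 0 0 -0.14",
)

```text
time: 4.95
tool_pos: [0.6062, -0.1233, 0.2227]
ee_rot: [-2.387, -0.241, 0.479]
wrist_force: [0.1, -0.3, -3.9]
width: 0.0395
```

>>> step_arm(
  increments="0 0 0 0 0 -0.14; 0 0 0 0 0 -0.14; 0 0 0 0 0 -0.14; 0 0 0 0 0 -0.14; 0 0 0 0 0 -0.14",
)

```text
time: 5.45
tool_pos: [0.6061, -0.1248, 0.2192]
ee_rot: [-2.671, -0.657, 1.108]
wrist_force: [-0.3, 0.4, -3.3]
width: 0.0398
```

>>> step_arm(
  increments="0 0 0 0 0 -0.14; 0 0 0 0 0 -0.14; 0 0 0 0 0 -0.14; 0 0 0 0 0 -0.14; 0 0 0 0 0 -0.14",
)

```text
time: 5.95
tool_pos: [0.6061, -0.1248, 0.2192]
ee_rot: [2.975, -0.773, 2.04]
wrist_force: [-1.1, 0.2, -3.4]
width: 0.04
```

>>> step_arm(
  increments="0 0 0 0 0 -0.14; 0 0 0 0 0 -0.14; 0 0 0 0 0 -0.14; 0 0 0 0 0 -0.14; 0 0 0 0 0 -0.14",
)

```text
time: 6.45
tool_pos: [0.6061, -0.1248, 0.2192]
ee_rot: [2.488, -0.476, 2.836]
wrist_force: [-0.4, -0.5, -3.3]
width: 0.0397
```

>>> step_arm(
  increments="0 0 0 0 0 -0.14; 0 0 0 0 0 -0.14; 0 0 0 0 0 -0.14; 0 0 0 0 0 -0.14; 0 0 0 0 0 0",
)

```text
time: 6.95
tool_pos: [0.6061, -0.1247, 0.2194]
ee_rot: [2.359, -0.105, -3.014]
wrist_force: [-0.7, 1.5, -3.7]
width: 0.0398
```

```bash
sed -i 's/SEAT=.*/SEAT=np.array([.540,-.004,.097]);YS=1.74/' plan.py
python3 - <<'E'
from plan import *
o=get_obs();print(o['tool_pos'],o['joint_positions'],o['width'],o['wrist_force'],o['time'])
L=L_();F=frame(YS,np.pi/4);R=tool(F,1,0)
a=goto(SEAT+F@[-.015,0,.07],R,"hi",L=L)
a=goto(SEAT+F@[-.015,0,.0],R,"lo",*a[:2],L,a[2])
E
```

```text
[ 0.606 -0.125  0.219] [-0.58   0.589  0.9    0.636  2.178 -2.005] 0.03982986607315201 [-0.69   1.495 -3.749] 6.95
hi p [0.533 0.034 0.157] d cm in start tool [ 4.5    7.097 16.552] in goal tool [ 4.479  7.548 16.357] rot [-0.001 -0.045 -0.103] margin [2.53  1.057 0.684 1.709 0.5   0.436] maxdq 0.646655109068877 q [-0.443  0.297  1.429  0.65   1.867 -2.134]
lo p [ 0.542 -0.014  0.108] d cm in start tool [-0. -7.  0.] in goal tool [-0. -7.  0.] rot [0. 0. 0.] margin [2.594 1.065 1.122 1.69  0.785 0.338] maxdq 0.10395646544335158 q [-0.506  0.393  1.407  0.61   1.844 -2.232]
```

>>> step_arm(
  increments="0.9 2.2 1.5 0 -0.009 -0.021; 0.9 2.2 3.3 0 -0.009 -0.021; 0.9 2 3.9 0 -0.009 -0.021; 0.9 0.9 4 0 -0.009 -0.02; 0.9 0 3.7 0 -0.009 -0.02",
)

```text
time: 7.45
tool_pos: [0.5343, 0.0359, 0.1586]
ee_rot: [2.359, 0.002, -2.973]
wrist_force: [0.3, 0.2, -3.3]
width: 0.0397
```

>>> step_arm(
  increments="0 0 0 0 0 0; 0 0 0 0 0 0; 0 0 0 0 0 0",
)

```text
time: 7.75
tool_pos: [0.5363, 0.0334, 0.1599]
ee_rot: [2.358, 0.003, -2.973]
wrist_force: [0.3, -0.8, -3.2]
width: 0.0401
```

Run:
```python
from plan import *
import cv2; from bench import snapshot
L=L_();F=frame(YS,np.pi/4);R=tool(F,1,0)
o=get_obs();print(o['tool_pos'],F.T@(o['tool_pos']-SEAT)*1000,o['width'],abs(o['qvel']).max());np.savez("w4.npz",p=o['tool_pos'],r=o['ee_rot'])
print(Ro.from_matrix(rpy(o['ee_rot']).T@R).as_rotvec())
cv2.imwrite("pics/w4.png",snapshot("wrist")[:,:,::-1])
```

```text
[0.536 0.033 0.16 ] [-17.974  -2.689  70.963] 0.04012990255822827 0.030941063400746247
[-0.002  0.003  0.002]
```

View pics/w4.png

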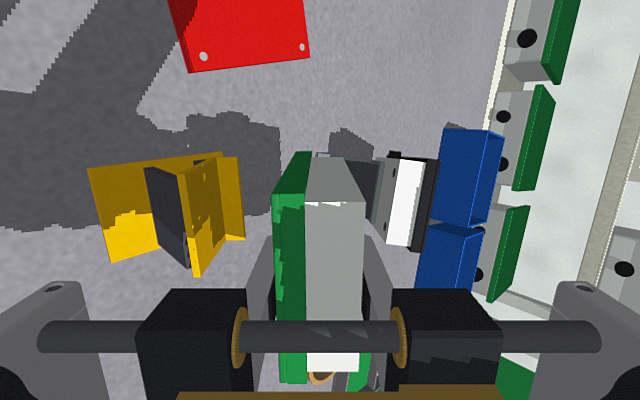

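Run:
```python
from wfit import *
import cv2
im=cv2.imread("pics/w4.png");x,y=80,145;k=4.5
c=cv2.resize(im[y:y+133,x:x+175],None,fx=k,fy=k,interpolation=cv2.INTER_CUBIC)
for t in range(0,175,20): cv2.putText(c,str(x+t),(int(t*k),8),0,.3,(0,0,255),1)
for t in range(0,133,20): cv2.putText(c,str(y+t),(0,int(t*k)+4),0,.3,(0,0,255),1)
cv2.imwrite("pics/w4c.png",c)
w=np.load("w4.npz");F=frame(YS,np.pi/4);E=frame(YS,0)
for P in((3.5,40,-20),(3.5,-40,-20),(68.5,40,-2),(68.5,-40,-2),(68.5,40,-20),(68.5,-40,-20)): print(P,wproj(SEAT+F@np.array(P)/1000,w['p'],w['r'])[0])
for y in(40,-40): print("base",y,wproj(np.r_[SEAT[:2],0]+E@[-.052,y/1000,0],w['p'],w['r'])[0])
```

```text
(3.5, 40, -20) [185.026 172.476]
(3.5, -40, -20) [198.358 277.453]
(68.5, 40, -2) [236.855 157.873]
(68.5, -40, -2) [243.25  241.424]
(68.5, 40, -20) [216.43  157.857]
(68.5, -40, -20) [224.427 241.397]
base 40 [ 89.352 165.045]
base -40 [109.796 259.411]
```

View pics/w4c.png

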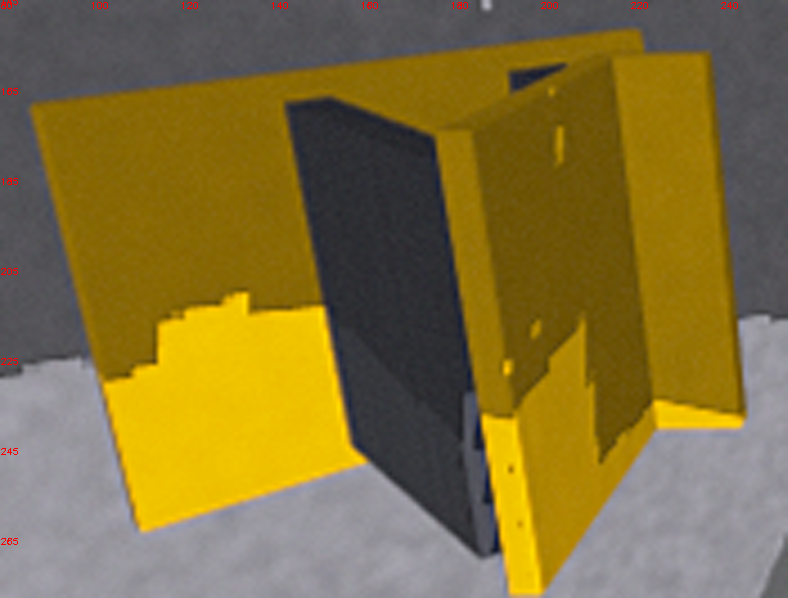

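Run:
```python
from wfit import *
w=np.load("w4.npz")
W=[((3.5,40,-20),(185.6,173.9)),((3.5,-40,-20),(200.7,276.8)),((68.5,40,-20),(216,157.9)),((68.5,-40,-20),(225.6,240.1)),((68.5,-40,-2),(245.6,239.4)),((68.5,40,-2),(237.3,156.8))]
def f(x): 
    F=frame(x[3],np.pi/4);return np.concatenate([(wproj(x[:3]+F@np.array(P)/1000,w['p'],w['r'])-uv).ravel() for P,uv in W])
s=least_squares(f,[*SEAT,YS]);print(s.x,f(s.x).round(1)); F=frame(YS,np.pi/4);print("shift s,y,n mm",F.T@(s.x[:3]-SEAT)*1000)
# predicted box corners in this view for nominal grasp (lid toward -tool y): box frame: x=tool z, z=-tool y, y=tool x*(-1)
R=rpy(w['r']);Fb=np.c_[R[:,2],np.cross(-R[:,1],R[:,2]),-R[:,1]]
F0=frame(YB,np.pi/4);off=F0.T@(np.array([.6349,-.2399,.1015])-BOX);print("tcp in box at grasp mm",off*1000)
for n in (0,off[2]):
  C=w['p']-Fb@[off[0],off[1],n]
  for P in((-69.5,-49.5,20),(-69.5,-49.5,6),(-65,-45,-20),(-69.5,49.5,20),(-69.5,49.5,6),(-65,45,-20),(69.5,-49.5,20)): print(P,wproj(C+Fb@np.array(P)/1000,w['p'],w['r'])[0])
```

```text
[ 0.54  -0.002  0.096  1.765] [-0.2 -0.3  0.4 -0.   0.4 -0.4  0.6  0.  -0.7  0.5 -0.6  0.4]
shift s,y,n mm [ 1.968 -0.726  0.278]
tcp in box at grasp mm [-7.407  0.252  0.371]
(-69.5, -49.5, 20) [270.57  195.995]
(-69.5, -49.5, 6) [305.246 195.958]
(-65, -45, -20) [367.45  203.286]
(-69.5, 49.5, 20) [279.741 388.348]
(-69.5, 49.5, 6) [307.986 388.329]
(-65, 45, -20) [359.609 373.494]
(69.5, -49.5, 20) [295.73  151.582]
(-69.5, -49.5, 20) [271.488 195.994]
(-69.5, -49.5, 6) [306.165 195.957]
(-65, -45, -20) [368.329 203.285]
(-69.5, 49.5, 20) [280.489 388.348]
(-69.5, 49.5, 6) [308.734 388.328]
(-65, 45, -20) [360.343 373.493]
(69.5, -49.5, 20) [296.169 151.582]
```

The held box appears where the nominal grasp puts it, with the lid flush. The stand fit gives seat (0.540, -0.002, 0.096), yaw 1.76.

```bash
sed -i 's/SEAT=.*/SEAT=np.array([.540,-.002,.096]);YS=1.76/' plan.py
cat > rel.py <<'E'
from plan import *
L=L_();F=frame(YS,np.pi/4);R=tool(F,1,0);o=get_obs()
print("box centre in seat frame (s,y,n) mm",F.T@(o['tool_pos']-SEAT)*1000+[7.4,0,0],"rot to go",Ro.from_matrix(rpy(o['ee_rot']).T@R).as_rotvec(),"force s,y,n",F.T@o['wrist_force'],"width",o['width'],"t",o['time'],"q",o['joint_positions'])
E
python3 rel.py
```

```text
box centre in seat frame (s,y,n) mm [-13.201  -3.337  70.179] rot to go [-0.003  0.018 -0.012] force s,y,n [ 2.015 -0.611 -2.978] width 0.03997936654163502 t 7.8 q [-0.443  0.299  1.419  0.651  1.869 -2.131]
```

>>> step_arm(
  increments="0.3 -2 0.3 -0.003 0.018 -0.012; 0 -2 0.3 0 0 0; 0 -1.5 0 0 0 0; 0 -0.5 0 0 0 0; 0 0 0 0 0 0",
)

```text
time: 8.3
tool_pos: [0.5396, -0.0049, 0.1117]
ee_rot: [2.354, -0.003, -2.952]
wrist_force: [-0.3, -1.1, -2.7]
width: 0.0398
```

```bash
python3 rel.py
```

```text
box centre in seat frame (s,y,n) mm [-5.619  0.937  9.139] rot to go [ 0.003 -0.002 -0.002] force s,y,n [ 1.151  0.456 -2.633] width 0.03981009089742756 t 8.3 q [-0.49   0.389  1.406  0.61   1.854 -2.23 ]
```

Lower gently along the normal until contact.

>>> step_arm(
  increments="0 -0.3 0 0 0 0; 0 -0.3 0 0 0 0; 0 -0.15 0 0 0 0; 0 0 0 0 0 0; 0 0 0 0 0 0",
)

```text
time: 8.8
tool_pos: [0.5404, -0.0089, 0.1076]
ee_rot: [2.354, -0.001, -2.95]
wrist_force: [0.8, -2.0, 0.0]
width: 0.0397
```

```bash
python3 rel.py
```

```text
box centre in seat frame (s,y,n) mm [-5.61   0.91   3.382] rot to go [ 0.002 -0.002  0.001] force s,y,n [-1.486 -0.394 -1.467] width 0.03973655850951853 t 8.8 q [-0.495  0.397  1.403  0.607  1.852 -2.24 ]
```

>>> step_arm(
  increments="0 -0.1 0 0 0 0; 0 0 0 0 0 0; 0 0 0 0 0 0",
)

```text
time: 9.1
tool_pos: [0.5405, -0.0096, 0.1069]
ee_rot: [2.353, -0.001, -2.95]
wrist_force: [2.0, -2.8, 3.4]
width: 0.0399
```

```bash
python3 rel.py
```

```text
box centre in seat frame (s,y,n) mm [-5.613  0.95   2.337] rot to go [ 0.003 -0.002  0.001] force s,y,n [-4.617 -1.428  0.226] width 0.03991060963557727 t 9.1 q [-0.496  0.399  1.402  0.607  1.852 -2.241]
```

>>> step_arm(
  increments="0 0 -0.3 0 0 0; 0 0 0 0 0 0; 0 0 0 0 0 0",
)

```text
time: 9.4
tool_pos: [0.5403, -0.0115, 0.1073]
ee_rot: [2.353, -0.004, -2.95]
wrist_force: [0.3, 0.7, -3.4]
width: 0.0396
```

```bash
python3 rel.py
```

```text
box centre in seat frame (s,y,n) mm [-7.224  1.535  1.384] rot to go [ 0.003 -0.004 -0.001] force s,y,n [ 2.851 -0.446 -1.942] width 0.0396258538937455 t 9.4 q [-0.498  0.401  1.399  0.605  1.856 -2.24 ]
```

>>> step_arm(
  increments="0 -0.1 0 0 0 0; 0 -0.1 0 0 0 0; 0 0 0 0 0 0; 0 0 0 0 0 0",
)

```text
time: 9.8
tool_pos: [0.5405, -0.0123, 0.107]
ee_rot: [2.352, -0.003, -2.949]
wrist_force: [-0.8, 2.7, -1.7]
width: 0.0395
```

```bash
python3 rel.py
```

```text
box centre in seat frame (s,y,n) mm [-7.613  1.398  0.553] rot to go [ 0.004 -0.004  0.   ] force s,y,n [3.161 0.255 0.791] width 0.039462391797804426 t 9.8 q [-0.499  0.403  1.398  0.605  1.857 -2.243]
```

>>> step_arm(
  increments="0 -0.05 0.1 0 0 0; 0 0 0.1 0 0 0; 0 0 0.1 0 0 0; 0 0 0 0 0 0; 0 0 0 0 0 0",
)

```text
time: 10.3
tool_pos: [0.5409, -0.0109, 0.1056]
ee_rot: [2.352, -0.0, -2.95]
wrist_force: [-1.4, 3.6, 5.2]
width: 0.04
```

```bash
python3 rel.py
```

```text
box centre in seat frame (s,y,n) mm [-5.665  0.744  0.507] rot to go [ 0.004 -0.002  0.001] force s,y,n [-0.929  0.737  6.37 ] width 0.03998151137357465 t 10.3 q [-0.497  0.402  1.401  0.606  1.852 -2.244]
```

>>> step_arm(
  increments="0 0.03 0.1 0 0 0; 0 0 0.05 0 0 0; 0 0 0 0 0 0; 0 0 0 0 0 0",
)

```text
time: 10.7
tool_pos: [0.541, -0.0108, 0.1056]
ee_rot: [2.354, 0.0, -2.95]
wrist_force: [-1.2, -0.2, 9.3]
width: 0.04
```

Run:
```python
exec(open("rel.py").read())
import cv2; from bench import snapshot; from mont import mont
a=snapshot("scene")[:,:,::-1].copy();b=snapshot("side")[:,:,::-1].copy();cv2.imwrite("pics/sc5.png",a);cv2.imwrite("pics/sd5.png",b);w=snapshot("wrist")[:,:,::-1].copy()
w=cv2.resize(w[130:400,160:520],(400,300))
c=[cv2.resize(i[y:y+75,x:x+100],(400,300),interpolation=cv2.INTER_CUBIC) for i,x,y in((a,310,175),(b,265,155))]
cv2.imwrite("pics/m5.png",np.vstack([np.hstack(c),np.hstack([w,np.zeros_like(w)])]))
```

```text
box centre in seat frame (s,y,n) mm [-5.607  0.687  0.573] rot to go [ 0.002 -0.001  0.001] force s,y,n [-6.549  1.23   6.537] width 0.04000795785930596 t 10.7 q [-0.497  0.401  1.402  0.606  1.85  -2.244]
```

View pics/m5.png

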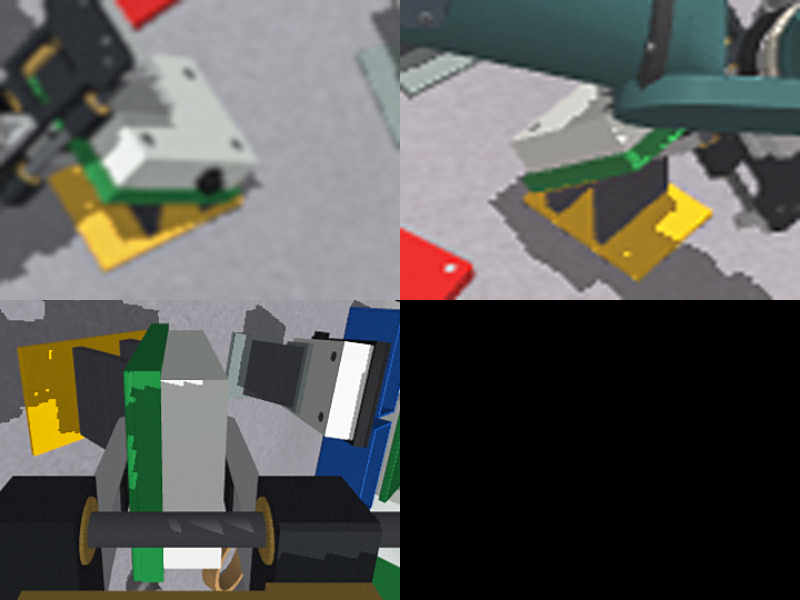

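The forces show contact with both slope and ledge (s −6.5 N, n +6.5 N, position steady). The pictures show the box lid-down and square on the yellow stand. Releasing.

>>> step_arm(
  increments="0 0.02 -0.05 0 0 0; 0 0 0 0 0 0; 0 0 0 0 0 0; 0 0 0 0 0 0; 0 0 0 0 0 0",
  claw=-1,
)

```text
time: 11.35
tool_pos: [0.5403, -0.0103, 0.1037]
ee_rot: [2.354, -0.003, -2.95]
wrist_force: [0.1, -0.2, 0.2]
width: 0.0766
```

>>> step_arm(
  increments="0 0 0 0 0 0; 0 0 0 0 0 0; 0 0 0 0 0 0; 0 0 0 0 0 0; 0 0 0 0 0 0",
)

```text
time: 11.85
tool_pos: [0.5404, -0.0102, 0.1041]
ee_rot: [2.353, -0.002, -2.95]
wrist_force: [-0.1, -0.4, 0.0]
width: 0.0937
```

>>> step_arm(
  increments="0 0 -1 0 0 0; 0 0 -2 0 0 0; 0 0 -3 0 0 0; 0 0 -3 0 0 0; 0 0 -2 0 0 0",
)

```text
time: 12.35
tool_pos: [0.556, -0.0887, 0.1838]
ee_rot: [2.355, -0.0, -2.951]
wrist_force: [0.5, -0.2, -0.4]
width: 0.0939
```

>>> step_arm(
  increments="-2 0 -1 0 0 0; -3 0 0 0 0 0; -3 0 0 0 0 0; 0 0 0 0 0 0; 0 0 0 0 0 0",
)

```text
time: 12.85
tool_pos: [0.6352, -0.0787, 0.1882]
ee_rot: [2.353, -0.003, -2.949]
wrist_force: [0.2, 0.2, 0.2]
width: 0.0941
```

Run:
```python
from plan import *
import cv2; from bench import snapshot
o=get_obs();print(o['time'],o['wrist_force'],o['width']);np.savez("w6.npz",p=o['tool_pos'],r=o['ee_rot'])
w=snapshot("wrist")[:,:,::-1].copy();cv2.imwrite("pics/w6.png",w)
a=snapshot("scene")[:,:,::-1].copy();b=snapshot("side")[:,:,::-1].copy();cv2.imwrite("pics/sc6.png",a);cv2.imwrite("pics/sd6.png",b)
c=[cv2.resize(i[y:y+75,x:x+100],(400,300),interpolation=cv2.INTER_CUBIC) for i,x,y in((a,310,175),(b,265,155))]
cv2.imwrite("pics/m6.png",np.vstack([np.hstack(c),np.hstack([cv2.resize(w[:240,:320],(400,300)),cv2.resize(w[:240,320:],(400,300))])]))
```

```text
12.85 [0.244 0.216 0.185] 0.09411309672748662
```

View pics/m6.png

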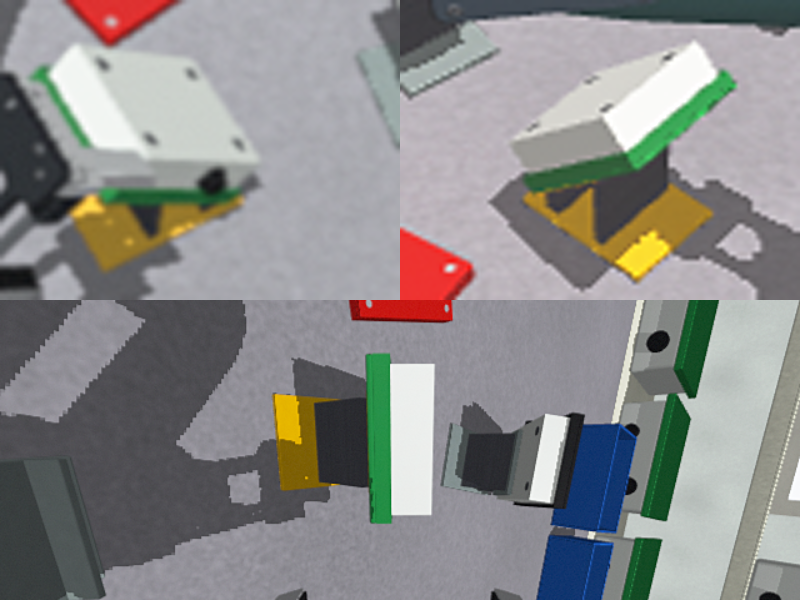

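Run:
```python
from wfit import *
w=np.load("w6.npz")
W=[((-69.5,49.5,-20),(292.8,43.2)),((-69.5,-49.5,-20),(295.2,178.4)),((-69.5,49.5,-6),(312,42.4)),((-69.5,-49.5,-6),(312.8,177.6)),((-65,45,20),(347.2,51.2)),((-65,-45,20),(346.4,172))]
def f(x): 
    F=frame(x[3],np.pi/4+x[4]);return np.concatenate([(wproj(x[:3]+F@np.array(P)/1000,w['p'],w['r'])-uv).ravel() for P,uv in W])
s=least_squares(f,[*SEAT,YS,0]);print(s.x,f(s.x).round(1)); F=frame(YS,np.pi/4);print("s,y,n mm",F.T@(s.x[:3]-SEAT)*1000)
```

```text
[ 0.539 -0.002  0.1    1.762 -0.038] [-0.3 -0.1  0.6 -0.3 -0.   0.5  0.3  0.6  0.6 -0.5 -1.2 -0.2]
s,y,n mm [-2.148  1.32   2.831]
```

```bash
python3 -c "
from bench import *
print(get_obs()['wrist_force']); print(close_job())"
```

```text
[ 0.1994658  -0.28396851  0.41131057]
the job is handed in; nothing more can be done
None
```

The green-lidded box now lies lid down on the leftmost yellow stand. I pinched the lid and underside together at the upper half, lifted the box off the grey stand, turned it over and set it on the slope. I then slid it to the ledge, let go and backed the arm away. The job was handed in at about 13 s of the 38 s allowed.

- **Lid:** the gripper opening stayed at 39.5–40.1 mm from grasp to release, and the last pictures show the lid flush.
- **Ledge contact:** before I let go, the forces showed contact with both the slope and the ledge (about 6.5 N each). The box stopped at the same point on two separate pushes.
- **Final position:** the last wrist picture puts the box square to the stand, with yaw 1.762 against 1.76. Its centre is within about 3 mm of my estimate of the seat.
- **Disagreements:**
  - The box met the ledge about 5.6 mm before my grasp estimate said it would, while the last picture gives about 2 mm.
  - That picture also gives a slope tilt 0.04 rad off the expected 45°. I put these down to limited accuracy along the slope.
- **Left alone:** the black-lidded box stayed on its stand, and the robot was touching nothing at hand-in.

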